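Snap the insulating cap onto the bare terminal of the power box

TASK

Lift the lid of the grey power box open until it rests back on its stop, then take the loose black socket cap (the one with the finger knob) and press it onto the bare stud inside the box until it clicks over and sits fully down, upright. Keep pressing after the click: the program finishes with the gripper still pushing the cap firmly down on its seat, not letting go. Leave the other things on the bench where they are.

Things in the scene. Friction and masses are not known exactly. Their poses are not given: they have to be found in the camera images.
- power_box: Grey case fixed to the bench, 150 (x) by 220 (y) by 64 mm high, walls and floor 4 mm, closed by a flat lid. Origin: centre of its underside, 2 mm above the work surface (on a thin mat). x points from its front to the hinge side, y left along the hinge, z up. Inside, at x = 0: the bare stud at y = +50 mm; at y = -50 mm a fixed terminal already capped with the same black cap, knob top 56 mm up.
- lid (a joint): Hinge angle of the lid, rad: 0 shut, grows as the front edge lifts up and over away from the robot, 1.9 on its stop (leaning back 19 degrees past vertical). The lid is 150 x 220 x 8 mm, 0.2 kg, free-swinging: below about 1.4 it falls shut, past about 1.6 it falls open onto the stop and stays.
- lid_handle (a point): Middle of the lid's handle: a level round steel bar, 10 mm thick, 90 mm clear between its two posts, parallel to the box's y. With the lid shut it is 38 mm (bar centre) above the lid's upper face and 12 mm back from the lid's front edge; it turns with the lid. From the hinge line it is 138 mm towards the front and 46 mm up.
- lid_hinge (a point): Middle of the hinge line, on the far (box +x) rim; the hinge axis is the box's y. Its axes turn with the lid.
- cap: The loose black cap, upright, open side down, 40 mm high, about 40 g. Below: a round skirt 36 mm across and 24 mm high, hollow from below (20 mm deep, inner lip about 20 mm across at its mouth). On top in the middle: a round finger knob 22 mm across and 16 mm high. It starts on the mat. Origin: centre of its underside; z up along its axis.
- stud: The bare terminal, fixed in the box: a round steel base 33 mm across carrying a brass stud 16 mm across with a tapered tip and four steel spring balls around it (25 mm across the balls). Origin: centre of the base's foot on the box floor; z up.
- stud_seat (a point): Centre of the base's flat top, 16 mm above the box's underside, where the skirt rests: cap fully home = cap origin here. The lip meets the balls with the cap's underside about 13 mm above this point; the push rises to about 8 to 12 N, drops as the lip passes the balls' middle (7 mm above), then stays low until the skirt meets the solid seat.
- stud_tip (a point): Top centre of the brass stud, 18 mm above its seat.
- spacer: Loose plain black round spacer, 30 mm across and 20 mm high, solid, no knob; to be left alone. Origin: centre of its underside.
- spool: Loose solder spool standing on its flange, 56 mm across, 38 mm high; to be left alone. Origin: centre of its underside.
- multimeter: Loose red multimeter lying flat, 170 x 85 x 46 mm; to be left alone. Origin: centre of its underside, x along its length.
Not all that is in view belongs to the job. What is shaped like the cap but blue or orange is not meant.

How it is judged:
By the outcome, as a careful person would: the job done as asked, in the order asked, and still so for the second after the job is handed in, while the arm keeps its last pose, push and grip.
It also fails if it takes over 58 s, if anything falls off the work surface, if the arm or the gripper's body presses on something with over 40 N, if the wrist force passes 120 N, or if a joint passes its speed limit or range.

ROBOT

A 7-joint arm with a two-finger parallel gripper is mounted at the origin on the work surface. World frame = base frame: x ahead of the robot, y to its left, z up, the work surface at z = 0. Lengths are in m, angles in degrees, forces in N, time in s.
With the tool pointing down it reaches from about 0.4 to 0.925 m from the base axis. Payload 5.6 kg.
Tool frame: the origin (TCP) lies at the very end of the fingers, on their centre line; the grasp point (between the pads) lies 19 mm behind it (hold_point_z is the distance from the TCP to the grasp point, in m); z points along the fingers, y is the line along which they close (so a half turn about z gives the same grasp; the last joint's range is limited). The gripper opens to 85 mm and grips with 20 to 120 N. Pads are 22 mm wide; open, the fingers measure 114 mm over their backs; the gripper's body (76 mm by 85 mm) begins 54 mm behind the grasp point. The pads swing forward as they close: fully open they stand 13 mm farther back than shut.
Start: joints at [61.421, 26.786, -0.665, 91.828, 0.344, 61.387, -3.226], TCP at [0.286, -0.584, 0.231] pointing down, gripper open.
Joint ranges: [-144.91, 144.91], [-17.63, 115.5], [-89.93, 88.59], [15.96, 139.68], [-74.01, 254.01], [8.47, 105.57], [-167.45, 167.45]. Speed limits (degrees/s): [147.25, 147.25, 180, 180, 180, 180, 180].

INTERFACE

Orientations are given as a 3x3 rotation matrix whose columns are the frame's x, y, z axes.
In Python, from rig import observe, capture, camera_model, job_done, find_in, hold_point_z gives the robot as it stands.
- The arm moves only by the tool send_rows, never from a script. Its argument "series" is one flat list of numbers, 6 for each row, row after row: the shift along the tool's x, y, z in m, then the turn, a rotation vector about the tool's x, y, z in rad. In form: [x, y, z, wx, wy, wz, x, y, z, wx, wy, wz, ...]. A call has 1 to 12 rows; each row is the pose to reach, as a shift and turn from the pose commanded when the call began, along the tool's axes at that moment; what a row does not reach only later rows make up. A row lasts 1/12 s, in which the tool goes at most 41.7 mm and 7.16 degrees, less where a joint would pass 70% of its speed; a pose out of reach is approached as far as the arm can. A call with a gripper value outside its range is refused whole. "fingers" is the opening, from 0 (shut) to 1 (fully open), set as the call begins (left out, the last holds). The fingers move at their own pace and stop on an object; the grip force is fixed at half the most. Time passes only in rows, so rows that repeat a pose let the fingers close. It gives the time, the measured TCP pose, the force, the opening and the grip force at its end, in the units of the state.
- observe(): the state, without advancing time (a new reading comes with each control period).
- capture(name): name is "side" or "top" or "wrist"; returns (picture, depth): 400x640x3 uint8, red, green, blue; 400x640 float32, m along the optical axis (not along the pixel's ray), 0 where there is no reading.
- camera_model(name): a dict with "camera_matrix" (3x3 intrinsics, pixels), "T" (4x4, takes a point from camera to world coordinates). Camera axes: x right, y down, z forward; pixel columns grow to the right and rows downward; lengths in m; the calibration is good to about 2 mm. A picture is of the moment at which its call begins: read the wrist's pose just before it. camera_model takes no time and is no camera call; for the wrist camera it gives the pose at the moment of the call.
- job_done(): hands the job in; it is judged then, once.
Trained networks look in the newest picture that a camera, given by its name, has taken for a name from the list of things; names that differ only in an ending like _2 or _b are one class to them, and where a whole thing is asked for, a point or a joint stands for the part that bears it (a point fixed in the world has none). Each returns a list of dicts, best first, with "conf" (0 to 1); they miss things now and then, are a little off and sometimes report something else, mostly with a low value. They report only what shows in the picture. A call takes as long as a camera call. They do not tell look-alikes from the thing itself.
- find_in(camera, name): "position" ([x, y, z] in m, in world coordinates, good to about 4 mm: the middle of the surface that is visible of it).
The state is a dict: "t": time; "qpos": joint angles; "joint_vel": joint speeds; "joint_torque": joint torques, N m; "tool_pos": TCP position; "orientation": TCP orientation; "force": force on the tool from outside, world axes, zero at the start; "moment": the same for the moment, N m; "finger_gap": finger opening in m; "gripper_force": force on a finger pad.
Only numpy, scipy, OpenCV 4.12 (cv2) and the standard library are available. Lean on these libraries where they do the work, as an engineer would, in place of code of your own. Each camera call takes 0.05 s, during which the arm holds its last target. There are 200 camera calls.

## Working session

There is one attempt and no reset: what is moved stays moved. The work goes in short steps, Python scripts to look and compute and a tool call to move; the robot and the scene stay as the last step left them, time stands still between calls to the robot, and variables do not carry over. Pictures are saved under pics/ and viewed, at most 10 in all, crops included, and the job is handed in when it is done.

Besides the shell and the picture viewer there is one more tool, called after ">>>" in YAML: its name, and indented under it one key for each argument. send_rows: Moves the arm, as the interface text tells. Its arguments: {"type":"object","properties":{"series":{"type":"array"},"fingers":{"type":"number"}},"required":["series"]}

```bash
mkdir -p pics; ls; cat > h.py <<'E'
import numpy as np, cv2
from rig import *
def shot(n,f):
    p,d=capture(n); cv2.imwrite('pics/'+f,p[:,:,::-1]); np.save('/tmp/%s.npy'%n,d); return p,d
def w(n,u,v,d):
    M=camera_model(n);K=M['camera_matrix'];z=d[v,u];T=np.array(M['T'])
    return (T@np.array([(u-K[0][2])/K[0][0]*z,(v-K[1][2])/K[1][1]*z,z,1]))[:3]
E
python3 - <<'E'
from h import *
s=observe();print(s['t'],s['tool_pos'],np.round(s['orientation'],3),hold_point_z)
for c in['top','side']:
    p,d=shot(c,c+'1.png')
    print(c,np.round(camera_model(c)['T'],3),camera_model(c)['camera_matrix'][0])
    for n in['power_box','lid_handle','cap','spacer','spool','multimeter']:
        for r in find_in(c,n)[:4]: print(n,np.round(r['position'],3),round(r['conf'],2))
print(observe()['t'])
E
```

```text
pics
0.0 [ 0.28577848 -0.58317855  0.23033727] [[ 0.898  0.44  -0.001]
 [ 0.44  -0.898  0.002]
 [-0.    -0.002 -1.   ]] 0.0187
top [[-0.005 -0.974  0.226  0.396]
 [-1.     0.006  0.005 -0.114]
 [-0.006 -0.226 -0.974  0.796]
 [ 0.     0.     0.     1.   ]] [374.98042754   0.         323.02964228]
power_box [0.505 0.06  0.077] 0.56
power_box [ 0.561 -0.217  0.029] 0.38
lid_handle [0.507 0.061 0.074] 0.76
cap [ 0.394 -0.132  0.028] 0.64
cap [ 0.551 -0.136  0.026] 0.61
cap [ 0.476 -0.149  0.026] 0.6
cap [ 0.493 -0.224  0.025] 0.56
spacer [ 0.561 -0.22   0.024] 0.68
spool [ 0.68  -0.164  0.038] 0.85
multimeter [ 0.513 -0.416  0.04 ] 0.74
side [[-0.829 -0.284  0.482  0.095]
 [-0.559  0.44  -0.703  0.537]
 [-0.012 -0.852 -0.523  0.569]
 [ 0.     0.     0.     1.   ]] [470.07430765   0.         318.00836931]
power_box [0.475 0.101 0.075] 0.69
lid_handle [0.505 0.083 0.075] 0.85
cap [ 0.469 -0.147  0.024] 0.69
cap [ 0.385 -0.126  0.024] 0.56
cap [ 0.489 -0.218  0.023] 0.55
cap [ 0.551 -0.124  0.028] 0.53
spacer [ 0.47  -0.146  0.023] 0.73
spacer [ 0.558 -0.211  0.018] 0.42
spool [ 0.678 -0.155  0.031] 0.72
multimeter [ 0.504 -0.392  0.04 ] 0.57
0.7
```

```bash
python3 -c "
import cv2,numpy as np
a=cv2.imread('pics/top1.png');b=cv2.imread('pics/side1.png')
print(a.shape)"
```

```text
(400, 640, 3)
```

View pics/top1.png

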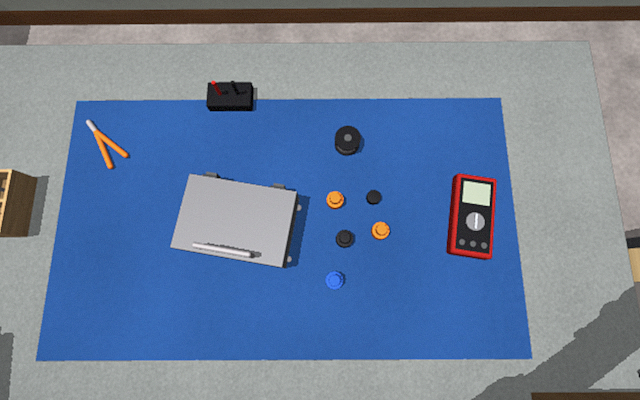

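View pics/side1.png

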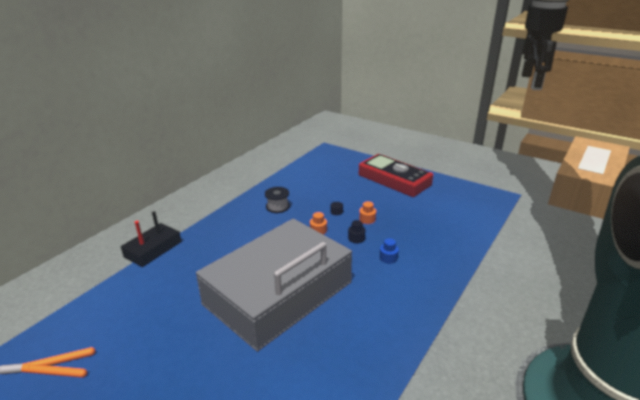

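Top view: the candidates are the knobbed black cap (344,238), blue (335,280), orange (335,199) and (381,231), and the plain black spacer (374,197). I choose the knobbed black one at (344,238). The box lid spans about (170–298, 175–267) with its bar at (193–253, 244–256). Next I fit the box pose from depth and check the cap in a close crop.

```bash
python3 - <<'E'
from h import *
for c in['top','side']:
    d=np.load('/tmp/%s.npy'%c);M=camera_model(c);K=np.array(M['camera_matrix']);T=np.array(M['T'])
    v,u=np.mgrid[:400,:640];P=np.stack([(u-K[0,2])/K[0,0]*d,(v-K[1,2])/K[1,1]*d,d],-1)@T[:3,:3].T+T[:3,3]
    np.save('/tmp/P%s.npy'%c,P)
    ok=(d>0)&(P[...,0]>.38)&(P[...,0]<.72)&(P[...,1]>-.08)&(P[...,1]<.33)
    q=P[ok]
    lid=q[(q[:,2]>.064)&(q[:,2]<.085)];hd=q[q[:,2]>.098]
    print(c,'mat z',np.median(q[q[:,2]<.03,2]),'lidz',np.median(lid[:,2]),len(lid),'rect',cv2.minAreaRect((lid[:,:2]*1000).astype(np.float32)))
    print('handle n',len(hd),np.median(hd,0),hd[:,2].max(),cv2.minAreaRect((hd[:,:2]*1000).astype(np.float32)))
    for n,m in [('cap',(abs(P[...,0]-.473)<.035)&(abs(P[...,1]+.145)<.035)&(P[...,2]>.03)&(d>0))]:
        print(n,m.sum(),P[m].mean(0),P[m][:,2].max())
a=cv2.imread('pics/top1.png')[180:300,300:420];cv2.imwrite('pics/crop1.png',cv2.resize(a,(600,600),interpolation=cv2.INTER_CUBIC))
E
```

```text
top mat z 0.0013121468446564144 lidz 0.07371994924176994 8306 rect ((514.0607299804688, 61.7398681640625), (220.09417724609375, 159.96791076660156), 79.84976196289062)
handle n 340 [0.44645815 0.07162046 0.11591822] 0.12011732467200242 ((447.1222839355469, 73.50187683105469), (109.32324981689453, 9.966960906982422), 79.96172332763672)
cap 102 [ 0.47505574 -0.1534686   0.04042571] 0.04418001688821005
side mat z 0.002076293875770019 lidz 0.07448546960375388 7544 rect ((511.6681213378906, 61.70232009887695), (221.7970733642578, 162.32525634765625), 79.6727294921875)
handle n 456 [0.44422881 0.0821318  0.11532915] 0.12021060198542294 ((444.6889953613281, 74.85240173339844), (108.497802734375, 11.020333290100098), 79.61820220947266)
cap 109 [ 0.47130853 -0.15038104  0.03878385] 0.04457656466226423
```

View pics/crop1.png

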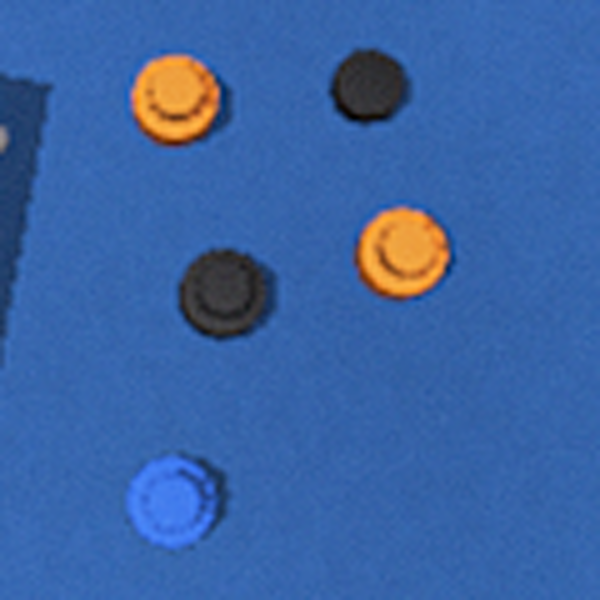

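The crop confirms a plain black cap with a round finger knob at crop (222,292); the spacer at (368,85) has no knob. The box yaw is -10.2°, its handle centre is about (0.446, 0.074, 0.112), and the hinge is about (0.582, 0.0495, 0.066). Moving above the handle now.

>>> send_rows:
  series: [0.433, -0.52, 0.03, 0, 0, -0.937, 0.433, -0.52, 0.03, 0, 0, -0.937, 0.433, -0.52, 0.03, 0, 0, -0.937, 0.433, -0.52, 0.03, 0, 0, -0.937, 0.433, -0.52, 0.03, 0, 0, -0.937, 0.433, -0.52, 0.03, 0, 0, -0.937, 0.433, -0.52, 0.03, 0, 0, -0.937, 0.433, -0.52, 0.03, 0, 0, -0.937, 0.433, -0.52, 0.03, 0, 0, -0.937, 0.433, -0.52, 0.03, 0, 0, -0.937, 0.433, -0.52, 0.03, 0, 0, -0.937, 0.433, -0.52, 0.03, 0, 0, -0.937]
  fingers: 0.6

```text
t: 1.7
tool_pos: [0.4043, -0.0966, 0.2095]
orientation: [[0.178, 0.984, 0.001], [0.984, -0.178, -0.001], [-0.001, 0.001, -1.0]]
force: [1.9, 0.9, 0.2]
finger_gap: 0.0514
gripper_force: 0.0
```

```bash
cat >> h.py <<'E'
from scipy.spatial.transform import Rotation as Rn
bx=np.array([.984,-.177,0]);by=np.array([.177,.984,0])
def Rt(al,yaw=0): # tool down, y along box x, body leaning away (+x) by al deg
    R=np.column_stack([by,bx,[0,0,-1]])
    return Rn.from_rotvec(by*np.radians(al)).as_matrix()@R
def go(p,R):
    s=observe();R0=np.array(s['orientation'])
    print('t',round(s['t'],2),'tcp',np.round(s['tool_pos'],4),'F',np.round(s['force'],1),'gap',round(s['finger_gap'],4),'q',np.round(s['qpos'],0))
    print(' ->',np.round(R0.T@(np.array(p)-s['tool_pos']),4),np.round(Rn.from_matrix(R0.T@R).as_rotvec(),3))
E
python3 - <<'E'
from h import *
go([.446,.074,.2],Rt(0)); go([.446,.074,.094],Rt(0)); print(np.round(Rt(30)[:,2],2))
E
```

```text
t 1.7 tcp [ 0.4043 -0.0966  0.2095] F [1.9 0.9 0.2] gap 0.0514 q [ 35.   8. -28. 123.   5.  51.  -6.]
 -> [0.1752 0.0107 0.0094] [ 0.001  0.001 -0.001]
t 1.7 tcp [ 0.4043 -0.0966  0.2095] F [1.9 0.9 0.2] gap 0.0514 q [ 35.   8. -28. 123.   5.  51.  -6.]
 -> [0.1753 0.0106 0.1154] [ 0.001  0.001 -0.001]
[-0.49  0.09 -0.87]
```

>>> send_rows:
  series: [0.175, 0.0105, 0.01, 0, 0, 0, 0.175, 0.0105, 0.01, 0, 0, 0, 0.175, 0.0105, 0.01, 0, 0, 0, 0.175, 0.0105, 0.01, 0, 0, 0, 0.175, 0.0105, 0.01, 0, 0, 0, 0.175, 0.0105, 0.01, 0, 0, 0, 0.175, 0.0105, 0.01, 0, 0, 0]

```text
t: 2.28
tool_pos: [0.4453, 0.072, 0.199]
orientation: [[0.176, 0.984, -0.001], [0.984, -0.176, -0.0], [-0.001, -0.0, -1.0]]
force: [-0.4, -0.0, 0.7]
finger_gap: 0.051
gripper_force: 0.0
```

```bash
python3 - <<'E'
from h import *
shot('wrist','wrist1.png')
for r in find_in('wrist','lid_handle')[:2]: print(r)
go([.446,.074,.094],Rt(0))
E
```

```text
{'position': [0.5157, 0.0847, 0.0748], 'conf': 0.92}
t 2.38 tcp [0.4453 0.0704 0.199 ] F [-0.4 -0.4 -0.4] gap 0.0513 q [ 18.  13. -35. 119.  10.  51. -33.]
 -> [3.80e-03 1.00e-04 1.05e-01] [-0.     0.001 -0.002]
```

View pics/wrist1.png

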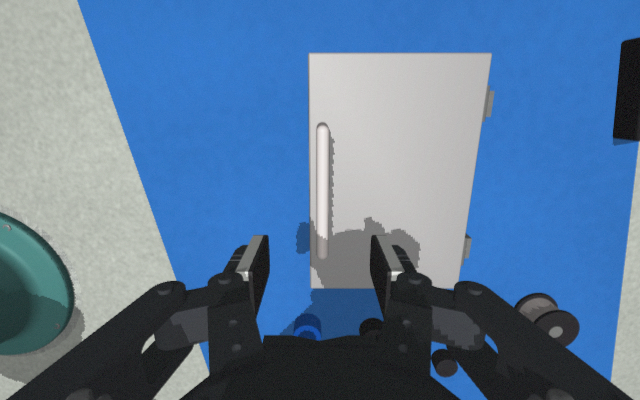

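The wrist view shows the bar, columns 316–329, centred between the open fingers (268 and 372). Descending and closing.

>>> send_rows:
  series: [0.003, 0, 0.035, 0, 0, 0, 0.003, 0, 0.07, 0, 0, 0, 0.003, 0, 0.095, 0, 0, 0, 0.003, 0, 0.105, 0, 0, 0, 0.003, 0, 0.105, 0, 0, 0, 0.003, 0, 0.105, 0, 0, 0]

```text
t: 2.88
tool_pos: [0.4464, 0.0743, 0.0946]
orientation: [[0.179, 0.984, 0.0], [0.984, -0.179, -0.0], [-0.0, 0.0, -1.0]]
force: [0.2, -0.9, 0.6]
finger_gap: 0.051
gripper_force: 0.0
```

>>> send_rows:
  series: [0, 0, 0, 0, 0, 0, 0, 0, 0, 0, 0, 0, 0, 0, 0, 0, 0, 0, 0, 0, 0, 0, 0, 0, 0, 0, 0, 0, 0, 0, 0, 0, 0, 0, 0, 0]
  fingers: 0.0

```text
t: 3.38
tool_pos: [0.448, 0.0748, 0.0954]
orientation: [[0.178, 0.984, 0.004], [0.984, -0.178, -0.0], [0.001, 0.004, -1.0]]
force: [1.8, -1.5, 7.3]
finger_gap: 0.0077
gripper_force: 58.8
```

```bash
python3 - <<'E'
from h import *
s=observe();R0=np.array(s['orientation']);p0=np.array(s['tool_pos'])
print(s['finger_gap'],s['gripper_force'],s['force'],p0)
g0=p0+.0187*R0[:,2]*-1
print('grasp',g0)
H=g0+.138*bx; H[2]=.066
def pose(th,al):
    a=np.arctan2(g0[2]-H[2],-.138)-th; r=np.hypot(.138,g0[2]-H[2])
    g=H+r*np.cos(a)*bx+np.array([0,0,r*np.sin(a)])
    R=Rn.from_rotvec(by*np.radians(al)).as_matrix()@R0
    return g+.0187*R[:,2],R
for th in np.arange(.1,1.86,.125):
    al=25*min(1,th/1.4)
    p,R=pose(th,al); print(round(th,3),np.round(R0.T@(p-p0),4),np.round(Rn.from_matrix(R0.T@R).as_rotvec(),3))
E
```

```text
0.0077440274806566236 58.790327310562134 [ 1.77129105 -1.49004615  7.26695791] [0.44798241 0.07480593 0.0954139 ]
grasp [0.44790698 0.07480924 0.11411375]
0.1 [ 0.      0.005  -0.0135] [ 0.031 -0.     0.   ]
0.225 [ 0.      0.013  -0.0296] [ 0.07 -0.    0.  ]
0.35 [ 0.      0.023  -0.0444] [ 0.109 -0.     0.   ]
0.475 [ 0.0001  0.0347 -0.0578] [ 0.148 -0.     0.   ]
0.6 [ 0.0001  0.0481 -0.0696] [ 0.187 -0.     0.   ]
0.725 [ 0.0001  0.0627 -0.0796] [ 0.226 -0.     0.   ]
0.85 [ 0.0001  0.0785 -0.0876] [ 0.265 -0.     0.   ]
0.975 [ 0.0001  0.0951 -0.0936] [ 0.304 -0.     0.   ]
1.1 [ 1.000e-04  1.124e-01 -9.730e-02] [ 0.343 -0.     0.   ]
1.225 [ 1.000e-04  1.299e-01 -9.880e-02] [ 0.382 -0.     0.   ]
1.35 [ 1.000e-04  1.474e-01 -9.810e-02] [ 0.421 -0.     0.   ]
1.475 [ 1.000e-04  1.651e-01 -9.490e-02] [ 0.436 -0.     0.   ]
1.6 [ 0.0002  0.1825 -0.0894] [ 0.436 -0.     0.   ]
1.725 [ 0.0002  0.1991 -0.0818] [ 0.436 -0.     0.   ]
1.85 [ 2.000e-04  2.146e-01 -7.210e-02] [ 0.436 -0.     0.   ]
```

>>> send_rows:
  series: [0, 0.002, -0.006, 0.015, 0, 0, 0, 0.005, -0.0135, 0.031, 0, 0, 0, 0.013, -0.0296, 0.07, 0, 0, 0, 0.023, -0.0444, 0.109, 0, 0, 0, 0.0347, -0.0578, 0.148, 0, 0, 0, 0.0481, -0.0696, 0.187, 0, 0, 0, 0.0627, -0.0796, 0.226, 0, 0, 0, 0.0785, -0.0876, 0.265, 0, 0, 0, 0.0951, -0.0936, 0.304, 0, 0, 0, 0.1124, -0.0973, 0.343, 0, 0, 0, 0.1124, -0.0973, 0.343, 0, 0]

```text
t: 4.3
tool_pos: [0.5589, 0.0551, 0.1963]
orientation: [[0.179, 0.926, -0.333], [0.984, -0.168, 0.062], [0.001, -0.339, -0.941]]
force: [-6.3, -3.8, 29.6]
finger_gap: 0.0077
gripper_force: 61.7
```

```bash
cat > arc.py <<'E'
from h import *
import sys
s=observe();R0=np.array(s['orientation']);p0=np.array(s['tool_pos'])
print(s['finger_gap'],s['gripper_force'],np.round(s['force'],1),p0,np.round(s['qpos']))
gs=np.array([.4479,.0748,.1141]);H=gs+.138*bx;H[2]=.066
d=p0-.0187*R0[:,2]-H; print('dev r',np.hypot(d@bx,d[2])-.1462,'th',np.arctan2(.0481,-.138)-np.arctan2(d[2],d@bx))
Rb=Rt(0)
for th,al in zip([1.1,1.225,1.35,1.475,1.6,1.725,1.8,1.87],[19.6,21.9,24]+[25]*9):
    a=np.arctan2(.0481,-.138)-th
    R=Rt(al);p=H+.1462*(np.cos(a)*bx+np.sin(a)*np.array([0,0,1]))+.0187*R[:,2]
    print(th,np.round(R0.T@(p-p0),4),np.round(Rn.from_matrix(R0.T@R).as_rotvec(),3))
E
python3 arc.py
```

```text
0.0077289179521059835 61.72862112522125 [-6.3 -3.8 29.6] [0.5588728  0.05514411 0.19634912] [ 16.  35. -32.  91.  10.  77. -28.]
dev r 0.0029519710030597446 th 1.1081046524020368
1.1 [-0.0003  0.0004  0.0032] [-0.003 -0.002 -0.002]
1.225 [-0.0003  0.0163 -0.0043] [ 0.037 -0.002 -0.002]
1.35 [-0.0002  0.0331 -0.0096] [ 0.073 -0.002 -0.002]
1.475 [-0.0002  0.0508 -0.0127] [ 0.091 -0.002 -0.002]
1.6 [-0.0002  0.069  -0.0134] [ 0.091 -0.002 -0.002]
1.725 [-0.0001  0.0872 -0.012 ] [ 0.091 -0.002 -0.002]
1.8 [-0.0001  0.098  -0.01  ] [ 0.091 -0.002 -0.002]
1.87 [-1.000e-04  1.079e-01 -7.400e-03] [ 0.091 -0.002 -0.002]
```

```bash
sed -i 's/H\[2\]=.066/H[2]=.0705/' arc.py; python3 arc.py
```

```text
0.0077289179521059835 61.72862112522125 [-6.3 -3.8 29.6] [0.5588728  0.05514411 0.19634912] [ 16.  35. -32.  91.  10.  77. -28.]
dev r -0.0015104833743836699 th 1.1041558956202575
1.1 [-0.0003 -0.0012 -0.0011] [-0.003 -0.002 -0.002]
1.225 [-0.0003  0.0148 -0.0085] [ 0.037 -0.002 -0.002]
1.35 [-0.0002  0.0316 -0.0138] [ 0.073 -0.002 -0.002]
1.475 [-0.0002  0.0492 -0.0169] [ 0.091 -0.002 -0.002]
1.6 [-0.0002  0.0675 -0.0177] [ 0.091 -0.002 -0.002]
1.725 [-0.0001  0.0857 -0.0162] [ 0.091 -0.002 -0.002]
1.8 [-0.0001  0.0965 -0.0142] [ 0.091 -0.002 -0.002]
1.87 [-1.000e-04  1.064e-01 -1.160e-02] [ 0.091 -0.002 -0.002]
```

>>> send_rows:
  series: [0, 0.005, -0.006, 0.012, 0, 0, 0, 0.0144, -0.0115, 0.04, 0, 0, 0, 0.023, -0.0145, 0.06, 0, 0, 0, 0.031, -0.017, 0.075, 0, 0, 0, 0.049, -0.02, 0.09, 0, 0, 0, 0.067, -0.021, 0.09, 0, 0, 0, 0.085, -0.0195, 0.09, 0, 0, 0, 0.096, -0.0175, 0.09, 0, 0, 0, 0.096, -0.0175, 0.09, 0, 0]

```text
t: 5.05
tool_pos: [0.6535, 0.0385, 0.1756]
orientation: [[0.178, 0.894, -0.411], [0.984, -0.161, 0.076], [0.002, -0.418, -0.908]]
force: [1.5, -0.4, 5.5]
finger_gap: 0.0074
gripper_force: 62.3
```

```bash
python3 arc.py|head -3; python3 - <<'E'
from h import *
shot('side','side2.png')
E
```

```text
0.00743983826378131 62.29539513587952 [ 1.5 -0.4  5.5] [0.65347601 0.03847082 0.17563086] [ 12.  48. -29.  72.  12.  88. -25.]
dev r -0.0009785328602426868 th 1.8072403444978162
1.1 [-0.0007 -0.0972  0.0204] [-0.089 -0.002 -0.   ]
```

View pics/side2.png

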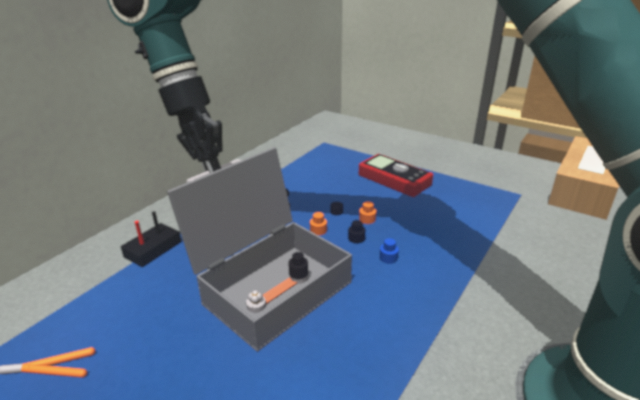

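The lid is open to about 1.81 rad; the stud (254,298) and the fixed terminal (298,263) are visible in the box. Releasing slightly and retracting along the fingers.

>>> send_rows:
  series: [0, 0, 0, 0, 0, 0, 0, 0, 0, 0, 0, 0, 0, 0, 0, 0, 0, 0, 0, 0, 0, 0, 0, 0, 0, 0, -0.02, 0, 0, 0, 0, 0, -0.05, 0, 0, 0, 0, 0, -0.08, 0, 0, 0, 0, 0, -0.11, 0, 0, 0, 0, 0, -0.14, 0, 0, 0, 0, 0, -0.14, 0, 0, 0]
  fingers: 0.28

```text
t: 5.93
tool_pos: [0.7126, 0.0278, 0.3082]
orientation: [[0.179, 0.898, -0.403], [0.984, -0.162, 0.076], [0.003, -0.41, -0.912]]
force: [0.4, 0.5, 1.0]
finger_gap: 0.0239
gripper_force: 0.0
```

```bash
python3 - <<'E'
from h import *
# cap via point (above lid edge level), then over cap
go([.55,-.10,.32],Rt(0)); go([.473,-.151,.20],Rt(0))
E
```

```text
t 5.93 tcp [0.7126 0.0278 0.3082] F [0.4 0.5 1. ] gap 0.0239 q [  9.  48. -26.  52.  10. 105. -23.]
 -> [-0.1548 -0.1301  0.0449] [-0.422 -0.004 -0.001]
t 5.93 tcp [0.7126 0.0278 0.3082] F [0.4 0.5 1. ] gap 0.0239 q [  9.  48. -26.  52.  10. 105. -23.]
 -> [-0.2192 -0.1418  0.1815] [-0.422 -0.004 -0.001]
```

>>> send_rows:
  series: [-0.155, -0.13, 0.045, -0.422, 0, 0, -0.155, -0.13, 0.045, -0.422, 0, 0, -0.155, -0.13, 0.045, -0.422, 0, 0, -0.155, -0.13, 0.045, -0.422, 0, 0, -0.155, -0.13, 0.045, -0.422, 0, 0, -0.22, -0.142, 0.18, -0.422, 0, 0, -0.22, -0.142, 0.18, -0.422, 0, 0, -0.22, -0.142, 0.18, -0.422, 0, 0, -0.22, -0.142, 0.18, -0.422, 0, 0, -0.22, -0.142, 0.18, -0.422, 0, 0, -0.22, -0.142, 0.18, -0.422, 0, 0]
  fingers: 0.6

```text
t: 6.85
tool_pos: [0.4668, -0.1532, 0.1976]
orientation: [[0.179, 0.984, -0.014], [0.984, -0.179, 0.003], [0.0, -0.015, -1.0]]
force: [0.7, 0.4, 0.1]
finger_gap: 0.0512
gripper_force: 0.0
```

```bash
python3 - <<'E'
from h import *
for c in ['wrist','top','side']:
    shot(c,c+'3.png')
    for n in ['stud','stud_tip','cap','lid_handle']:
        for r in find_in(c,n)[:3]: print(c,n,np.round(r['position'],3),round(r['conf'],2))
go([.473,-.151,.028],Rt(0))
a=cv2.imread('pics/wrist3.png');b=cv2.imread('pics/top3.png')
cv2.imwrite('pics/both3.png',np.hstack([cv2.resize(a,(400,250)),cv2.resize(b,(400,250))]))
E
```

```text
wrist cap [ 0.397 -0.127  0.026] 0.88
wrist cap [ 0.474 -0.15   0.027] 0.76
wrist cap [ 0.488 -0.224  0.029] 0.65
wrist lid_handle [ 0.592 -0.056  0.137] 0.79
top stud [0.512 0.103 0.017] 0.66
top stud_tip [0.509 0.106 0.016] 0.54
top cap [0.61  0.04  0.152] 0.46
top lid_handle [0.617 0.04  0.156] 0.73
side stud [0.512 0.117 0.022] 0.71
side stud_tip [0.512 0.121 0.023] 0.49
side cap [ 0.551 -0.125  0.025] 0.78
side cap [ 0.386 -0.128  0.027] 0.74
side cap [ 0.471 -0.148  0.027] 0.59
side lid_handle [0.61  0.058 0.142] 0.98
side lid_handle [ 0.556 -0.206  0.017] 0.51
t 7.6 tcp [ 0.4691 -0.1527  0.1989] F [-0.1  0.9  0.2] gap 0.0511 q [ 38.  17. -28. 113.  10.  53.  -5.]
 -> [0.0023 0.0054 0.1709] [-0.011  0.    -0.   ]
```

View pics/both3.png

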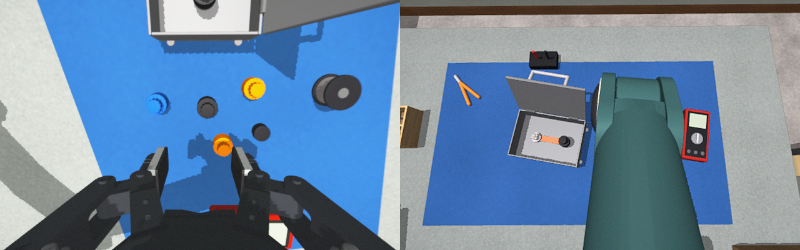

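The wrist view (left) shows the black cap between blue and orange; the top view (right) shows the lid open and the stud clear. Refining the knob and stud centres from depth.

```bash
python3 - <<'E'
from h import *
def cloud(c):
    d=np.load('/tmp/%s.npy'%c);M=camera_model(c);K=np.array(M['camera_matrix']);T=np.array(M['T'])
    v,u=np.mgrid[:400,:640];P=np.stack([(u-K[0,2])/K[0,0]*d,(v-K[1,2])/K[1,1]*d,d],-1)@T[:3,:3].T+T[:3,3]
    return P[d>0]
def mid(q): 
    (c,r)=cv2.minEnclosingCircle((q[:,:2]*1000).astype(np.float32)); return np.round(np.median(q,0),4),np.round(c,1),round(r,1),len(q)
for c in['wrist','top','side']:
    P=cloud(c)
    q=P[(np.hypot(P[:,0]-.473,P[:,1]+.151)<.03)]
    k=q[q[:,2]>.037]
    if len(k)>5: print(c,'knobtop',mid(k)); 
    k=q[(q[:,2]>.008)]
    if len(k)>5: print(c,'capall',mid(k))
    C=np.array([.446,.074,0])+.138*bx-.075*bx
    f=C+.05*by; t=C-.05*by
    for n,o,lo,hi in(('stud',f,.03,.05),('base',f,.012,.05),('fixed',t,.05,.07)):
        q=P[np.hypot(P[:,0]-o[0],P[:,1]-o[1])<.028];q=q[(q[:,2]>lo)&(q[:,2]<hi)]
        if len(q)>5: print(c,n,np.round(o,4),mid(q))
E
```

```text
wrist knobtop (array([ 0.4773, -0.14  ,  0.2842]), array([ 473. , -150.5]), 30.0, 19672)
wrist capall (array([ 0.4774, -0.1401,  0.2838]), array([ 473. , -150.5]), 30.0, 20216)
top knobtop (array([ 0.4694, -0.1507,  0.5661]), array([ 473., -151.]), 30.0, 4849)
top capall (array([ 0.4694, -0.1507,  0.5661]), array([ 473., -151.]), 30.0, 4849)
top stud [0.5168 0.112  0.    ] (array([0.5168, 0.1109, 0.0327]), array([517.6, 111.5]), 10.8, 80)
top base [0.5168 0.112  0.    ] (array([0.5159, 0.1082, 0.0204]), array([516.6, 108.4]), 19.7, 195)
top fixed [0.4991 0.0136 0.    ] (array([0.4995, 0.0131, 0.057 ]), array([500.4,  13.5]), 10.8, 98)
side knobtop (array([ 0.4823, -0.1433,  0.2841]), array([ 473., -151.]), 29.9, 1204)
side capall (array([ 0.4785, -0.1434,  0.2739]), array([ 473., -151.]), 29.9, 1441)
side stud [0.5168 0.112  0.    ] (array([0.5131, 0.1146, 0.033 ]), array([514.4, 113.6]), 12.1, 96)
side base [0.5168 0.112  0.    ] (array([0.5101, 0.1174, 0.0201]), array([514.7, 113. ]), 16.7, 294)
side fixed [0.4991 0.0136 0.    ] (array([0.4964, 0.016 , 0.0574]), array([498.1,  13.1]), 12.0, 113)
```

```bash
python3 - <<'E'
from h import *
d=np.load('/tmp/wrist.npy');M=camera_model('wrist');K=np.array(M['camera_matrix']);T=np.array(M['T'])
v,u=np.mgrid[:400,:640];P=np.stack([(u-K[0,2])/K[0,0]*d,(v-K[1,2])/K[1,1]*d,d],-1)@T[:3,:3].T+T[:3,3]
P=P[d>0];q=P[(np.hypot(P[:,0]-.473,P[:,1]+.151)<.035)&(P[:,2]<.06)]
for lo,hi in((.038,.06),(.023,.06)):
    k=q[(q[:,2]>lo)&(q[:,2]<hi)];print(np.median(k,0),cv2.minEnclosingCircle((k[:,:2]*1000).astype(np.float32)),len(k))
go([.4745,-.152,.0285],Rt(0))
E
```

```text
[ 0.47927452 -0.15222235  0.04436438] ((479.3473815917969, -152.7990264892578), 11.717044830322266) 385
[ 0.47953806 -0.15001609  0.029601  ] ((479.220703125, -152.8273468017578), 17.82460594177246) 867
t 7.6 tcp [ 0.4691 -0.1527  0.1989] F [-0.1  0.9  0.2] gap 0.0511 q [ 38.  17. -28. 113.  10.  53.  -5.]
 -> [0.0016 0.0071 0.1703] [-0.011  0.    -0.   ]
```

>>> send_rows:
  series: [0.001, 0.007, 0.04, -0.011, 0, 0, 0.001, 0.007, 0.08, -0.011, 0, 0, 0.001, 0.007, 0.11, -0.011, 0, 0, 0.001, 0.007, 0.125, -0.011, 0, 0, 0.001, 0.007, 0.125, -0.011, 0, 0, 0.001, 0.007, 0.125, -0.011, 0, 0, 0.001, 0.007, 0.125, -0.011, 0, 0]

```text
t: 8.18
tool_pos: [0.4758, -0.1528, 0.0749]
orientation: [[0.177, 0.984, 0.002], [0.984, -0.177, -0.0], [-0.0, 0.002, -1.0]]
force: [-0.4, -1.1, 0.5]
finger_gap: 0.0514
gripper_force: 0.0
```

```bash
python3 - <<'E'
from h import *
p,d=shot('wrist','wrist4.png')
go([.475,-.1525,.0285],Rt(0))
M=camera_model('wrist');K=np.array(M['camera_matrix']);T=np.array(M['T'])
v,u=np.mgrid[:400,:640];P=np.stack([(u-K[0,2])/K[0,0]*d,(v-K[1,2])/K[1,1]*d,d],-1)@T[:3,:3].T+T[:3,3]
P=P[d>0];q=P[(np.hypot(P[:,0]-.475,P[:,1]+.151)<.018)]
for lo,hi in((.038,.05),(.023,.05)):
    k=q[(q[:,2]>lo)&(q[:,2]<hi)];print(np.median(k,0),cv2.minEnclosingCircle((k[:,:2]*1000).astype(np.float32)),len(k))
E
```

```text
t 8.23 tcp [ 0.476  -0.153   0.0753] F [-0.3 -0.  -0. ] gap 0.0514 q [ 33.  28. -23. 118.  18.  37. -12.]
 -> [ 0.0003 -0.0012  0.0468] [ 0.003  0.    -0.   ]
[ 0.47690311 -0.15221806  0.04337951] ((476.89044189453125, -153.21278381347656), 11.894037246704102) 984
[ 0.47697367 -0.14821771  0.03724536] ((476.1868591308594, -152.3835906982422), 17.610549926757812) 1993
```

View pics/wrist4.png

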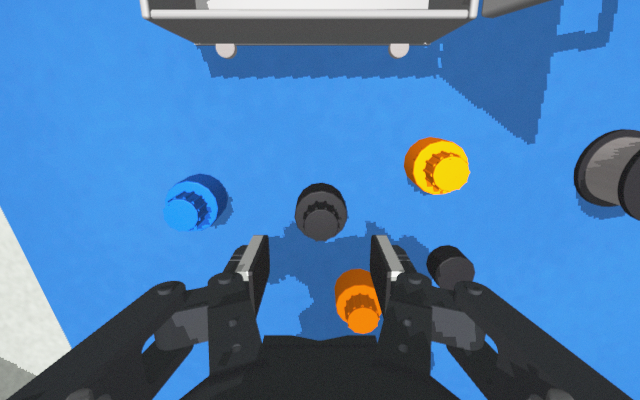

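The black knob (320,222) is centred between the pads, with orange and blue clear of the fingers. Going straight down and gripping.

>>> send_rows:
  series: [0, 0.001, 0.02, 0, 0, 0, 0, 0.001, 0.038, 0, 0, 0, 0, 0.001, 0.046, 0, 0, 0, 0, 0.001, 0.046, 0, 0, 0, 0, 0.001, 0.046, 0, 0, 0]

```text
t: 8.65
tool_pos: [0.4763, -0.153, 0.0286]
orientation: [[0.177, 0.984, 0.001], [0.984, -0.177, -0.0], [-0.0, 0.001, -1.0]]
force: [0.7, -0.6, 0.1]
finger_gap: 0.0515
gripper_force: 0.0
```

>>> send_rows:
  series: [0, 0, 0, 0, 0, 0, 0, 0, 0, 0, 0, 0, 0, 0, 0, 0, 0, 0, 0, 0, 0, 0, 0, 0, 0, 0, 0, 0, 0, 0, 0, 0, 0, 0, 0, 0]
  fingers: 0.0

```text
t: 9.15
tool_pos: [0.4766, -0.1531, 0.0291]
orientation: [[0.177, 0.984, 0.002], [0.984, -0.177, -0.001], [-0.001, 0.002, -1.0]]
force: [-0.3, -0.0, 6.4]
finger_gap: 0.0196
gripper_force: 58.4
```

>>> send_rows:
  series: [0, 0, -0.03, 0, 0, 0, 0, 0, -0.07, 0, 0, 0, 0, 0, -0.1, 0, 0, 0, 0, 0, -0.12, 0, 0, 0, 0, 0, -0.12, 0, 0, 0, 0, 0, -0.12, 0, 0, 0]

```text
t: 9.65
tool_pos: [0.4764, -0.1533, 0.1492]
orientation: [[0.178, 0.984, 0.003], [0.984, -0.178, -0.002], [-0.001, 0.003, -1.0]]
force: [-0.2, 0.4, -1.2]
finger_gap: 0.0191
gripper_force: 58.8
```

```bash
python3 - <<'E'
from h import *
s=observe();print(s['gripper_force'])
go([.5165,.112,.12],Rt(0))
E
```

```text
58.77138555049896
t 9.65 tcp [ 0.4764 -0.1533  0.1492] F [-0.2  0.4 -1.2] gap 0.0191 q [ 36.  21. -27. 115.  13.  46.  -8.]
 -> [ 0.2683 -0.0077  0.0289] [ 0.003  0.001 -0.001]
```

>>> send_rows:
  series: [0.035, -0.001, 0.004, 0, 0, 0, 0.075, -0.002, 0.008, 0, 0, 0, 0.115, -0.003, 0.012, 0, 0, 0, 0.155, -0.004, 0.016, 0, 0, 0, 0.195, -0.005, 0.02, 0, 0, 0, 0.23, -0.006, 0.025, 0, 0, 0, 0.255, -0.007, 0.028, 0, 0, 0, 0.268, -0.0077, 0.029, 0.003, 0, 0, 0.268, -0.0077, 0.029, 0.003, 0, 0, 0.268, -0.0077, 0.029, 0.003, 0, 0, 0.268, -0.0077, 0.029, 0.003, 0, 0, 0.268, -0.0077, 0.029, 0.003, 0, 0]

```text
t: 10.65
tool_pos: [0.5156, 0.1098, 0.1186]
orientation: [[0.18, 0.984, -0.004], [0.984, -0.18, -0.001], [-0.001, -0.003, -1.0]]
force: [0.9, 0.3, 0.0]
finger_gap: 0.0195
gripper_force: 58.8
```

```bash
python3 - <<'E'
from h import *
go([.5165,.112,.075],Rt(0))
w_,_=shot('wrist','wrist5.png'); s_,_=shot('side','side5.png')
for c in['wrist','side']:
    for n in['cap','stud']:
        for r in find_in(c,n)[:3]: print(c,n,np.round(r['position'],3),round(r['conf'],2))
a=cv2.imread('pics/wrist5.png');b=cv2.imread('pics/side5.png')[180:360,160:340]
cv2.imwrite('pics/both5.png',np.hstack([cv2.resize(a,(480,300)),cv2.resize(b,(300,300))]))
E
```

```text
t 10.65 tcp [0.5156 0.1098 0.1186] F [0.9 0.3 0. ] gap 0.0195 q [  7.  27. -29. 113.  18.  45. -42.]
 -> [0.0024 0.0006 0.0436] [-0.003  0.001 -0.003]
wrist cap [0.518 0.116 0.124] 0.88
wrist stud [0.522 0.12  0.014] 0.81
side cap [0.508 0.114 0.108] 0.7
side cap [ 0.386 -0.126  0.027] 0.68
side cap [ 0.49  -0.218  0.024] 0.65
side stud [0.512 0.12  0.021] 0.78
```

View pics/both5.png

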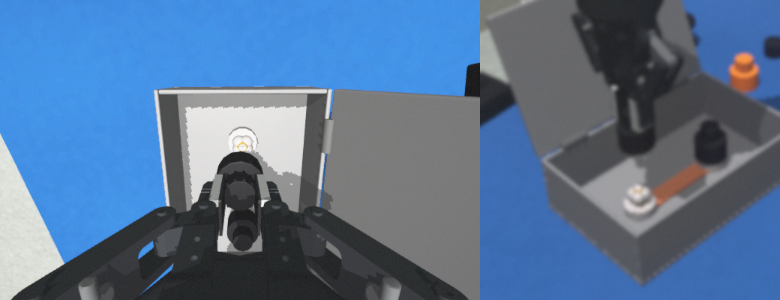

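```bash
python3 - <<'E'
from h import *
from scipy.optimize import least_squares
M=camera_model('wrist');p,d=capture('wrist')
K=np.array(M['camera_matrix']);T=np.array(M['T'])
v,u=np.mgrid[:400,:640];P=np.stack([(u-K[0,2])/K[0,0]*d,(v-K[1,2])/K[1,1]*d,d],-1)@T[:3,:3].T+T[:3,3]
P=P[d>0]
go([.5165,.112,.075],Rt(0))
r=np.hypot(P[:,0]-.516,P[:,1]-.113)
for n,lo,hi,R in(('skirt wall',.092,.113,.018),('base wall',.008,.0165,.0165),('brass wall',.022,.03,.008)):
    q=P[(r<.03)&(P[:,2]>lo)&(P[:,2]<hi)]
    if len(q)<8: print(n,len(q));continue
    f=least_squares(lambda c:np.hypot(q[:,0]-c[0],q[:,1]-c[1])-R,[.516,.112],loss='soft_l1',f_scale=.001)
    print(n,len(q),np.round(f.x,4),np.abs(f.fun).mean())
q=P[(r<.03)&(P[:,2]>.0165)&(P[:,2]<.0215)];print('base top',len(q),q[:,:2].min(0),q[:,:2].max(0))
q=P[(r<.03)&(P[:,2]>.09)&(P[:,2]<.125)];print('skirt',len(q),q.min(0),q.max(0))
E
```

```text
t 11.0 tcp [0.5157 0.1118 0.1189] F [ 0.1 -0.   0.3] gap 0.0192 q [  7.  27. -29. 112.  18.  45. -42.]
 -> [0.0003 0.0008 0.0439] [-0.003  0.    -0.001]
skirt wall 601 [0.5156 0.1111] 0.00018128975591807356
base wall 293 [0.5157 0.1166] 0.005530393437133477
brass wall 27 [0.5219 0.1285] 0.0029204040526895508
base top 479 [0.50284936 0.09954942] [0.5347655  0.12897601]
skirt 1667 [0.50027636 0.11353519 0.09361164] [0.5336686  0.12955015 0.12499529]
```

>>> send_rows:
  series: [0.001, 0.0014, 0.02, -0.003, 0, 0, 0.001, 0.0014, 0.035, -0.003, 0, 0, 0.001, 0.0014, 0.045, -0.003, 0, 0, 0.001, 0.0014, 0.052, -0.003, 0, 0, 0.001, 0.0014, 0.057, -0.003, 0, 0, 0.001, 0.0014, 0.0585, -0.003, 0, 0, 0.001, 0.0014, 0.0585, -0.003, 0, 0, 0.001, 0.0014, 0.0585, -0.003, 0, 0]

```text
t: 11.67
tool_pos: [0.5174, 0.1132, 0.0607]
orientation: [[0.177, 0.984, 0.001], [0.984, -0.177, 0.0], [0.0, 0.001, -1.0]]
force: [-0.4, -0.4, -1.2]
finger_gap: 0.0192
gripper_force: 58.8
```

```bash
python3 - <<'E'
from h import *
print(np.round(observe()['moment'],2));go([.5172,.1125,.045],Rt(0))
E
```

```text
[0.03 0.04 0.02]
t 11.67 tcp [0.5174 0.1132 0.0607] F [-0.4 -0.4 -1.2] gap 0.0192 q [  5.  32. -26. 114.  22.  38. -45.]
 -> [-0.0007 -0.0001  0.0157] [ 0.001 -0.    -0.   ]
```

>>> send_rows:
  series: [-0.0005, 0, 0.001, 0, 0, 0, -0.0005, 0, 0.002, 0, 0, 0, -0.0005, 0, 0.003, 0, 0, 0, -0.0005, 0, 0.004, 0, 0, 0, -0.0005, 0, 0.005, 0, 0, 0, -0.0005, 0, 0.006, 0, 0, 0]

```text
t: 12.17
tool_pos: [0.5189, 0.1132, 0.0563]
orientation: [[0.177, 0.984, 0.004], [0.984, -0.177, 0.001], [0.001, 0.004, -1.0]]
force: [-1.3, -1.3, 12.8]
finger_gap: 0.019
gripper_force: 60.3
```

>>> send_rows:
  series: [0, 0, 0.001, 0, 0, 0, 0, 0, 0.002, 0, 0, 0, 0, 0, 0.003, 0, 0, 0, 0, 0, 0.003, 0, 0, 0]

```text
t: 12.5
tool_pos: [0.5184, 0.1128, 0.0522]
orientation: [[0.177, 0.984, 0.003], [0.984, -0.177, 0.001], [0.001, 0.003, -1.0]]
force: [2.1, 0.1, 1.8]
finger_gap: 0.0192
gripper_force: 59.1
```

>>> send_rows:
  series: [0, 0, 0.0015, 0, 0, 0, 0, 0, 0.003, 0, 0, 0, 0, 0, 0.0045, 0, 0, 0, 0, 0, 0.006, 0, 0, 0, 0, 0, 0.007, 0, 0, 0, 0, 0, 0.008, 0, 0, 0, 0, 0, 0.008, 0, 0, 0]

```text
t: 13.08
tool_pos: [0.5175, 0.1126, 0.045]
orientation: [[0.177, 0.984, 0.001], [0.984, -0.177, -0.001], [-0.001, 0.001, -1.0]]
force: [-1.4, -1.1, 18.4]
finger_gap: 0.0191
gripper_force: 61.0
```

>>> send_rows:
  series: [0, 0, 0.0005, 0, 0, 0, 0, 0, 0.001, 0, 0, 0, 0, 0, 0.001, 0, 0, 0, 0, 0, 0.001, 0, 0, 0, 0, 0, 0.001, 0, 0, 0, 0, 0, 0.001, 0, 0, 0]

```text
t: 13.58
tool_pos: [0.5176, 0.1126, 0.0449]
orientation: [[0.177, 0.984, 0.001], [0.984, -0.177, -0.002], [-0.001, 0.002, -1.0]]
force: [-4.6, -2.3, 26.0]
finger_gap: 0.0188
gripper_force: 61.8
```

```bash
python3 - <<'E'
from h import *
shot('side','side6.png');s=observe();print(s['t'],s['tool_pos'],s['force'],s['moment'],s['gripper_force'])
cv2.imwrite('pics/side6c.png',cv2.resize(cv2.imread('pics/side6.png')[130:350,150:410],(709,600)))
E
```

```text
13.6333 [0.51753537 0.11262053 0.04486557] [-4.49489994 -2.59407043 26.21305098] [-0.57001147  1.01508073 -0.02934134] 61.81986093521118
```

View pics/side6c.png

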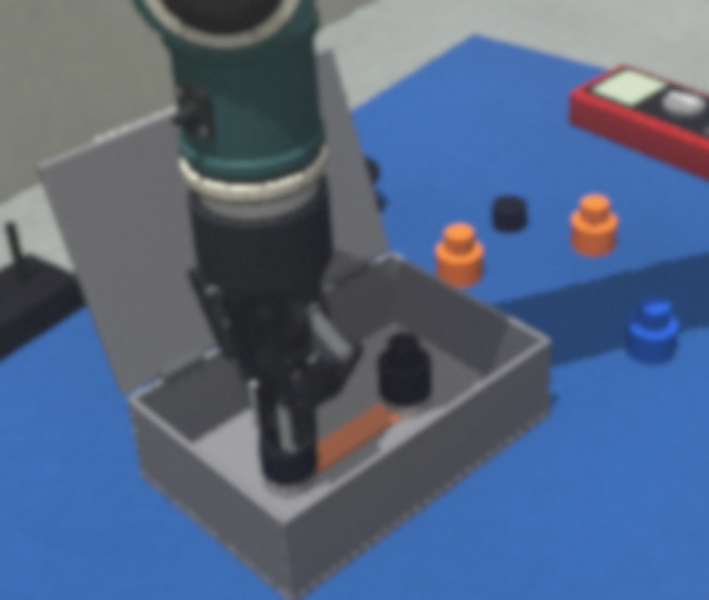

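The cap sits upright on its base at (288,460). TCP height held at 45 mm as the push rose from 18 to 26 N, so it is on the solid seat. The lid is back on its stop and the other parts are in place.

```bash
python3 -c "
from rig import *
print(job_done())"
```

```text
the job is handed in; nothing more can be done
None
```

I handed the job in at about 13.6 s: the lid is open at its stop, and the black cap clicked over the stud and sits fully down and upright, with the gripper still pushing on it at about 26 N.

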